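# Free the riser's pawl with the release bar and let the cast down

## Robot

A 7-joint arm with a two-finger parallel gripper is mounted at the origin on a cart in front of the work surface, level with it; the furniture and walls round the work are solid. World frame = base frame: x ahead of the robot, y to its left, z up, the work surface at z = 0. Lengths are in m, angles in rad, forces in N, time in s.
With the tool pointing down it reaches from about 0.35 to 0.9 m from the base axis. Payload 8.1 kg.
Tool frame: the origin (TCP) lies midway between the tips of the shut fingers; the grasp point (between the pads) lies 19 mm behind it (arm.hold_point_z is the distance from the TCP to the grasp point, in m); z points along the fingers, y is the direction in which the jaws open and shut (so a half turn about z gives the same grasp; the last joint's range is limited). The gripper opens to 92 mm and grips with 3 to 60 N. Pads are 19 mm wide; open, the fingers measure 130 mm over their backs; the gripper's body (75 mm by 190 mm) begins 47 mm behind the grasp point.
Start: joints at [1.23, 0.434, 0.025, 1.573, -0.012, 1.134, -0.075], TCP at [0.147, -0.607, 0.227] pointing down, gripper open.
Joint ranges: [-2.62, 2.62], [-0.44, 2.09], [-1.27, 1.32], [0.08, 2.57], [-1.32, 4.46], [0.12, 2], [-2.74, 2.74]. Speed limits (rad/s): [2.22, 2.22, 3.01, 3.01, 3.14, 3.14, 3.14].

## Interface

Orientations are given as a rotation vector (axis times angle).
In Python, from cell import arm gives the robot as it stands.
- The arm moves only by the shell command python3 -m pendant 'ROWS' [FORCE]. ROWS is JSON, a list of rows, each a list of 3 entries, a list of its own where there are three numbers: the shift along the tool's x, y, z in m, then the turn, a rotation vector about the tool's x, y, z in degrees, then the finger opening in m, from 0 to 0.0918. A call has 1 to 10 rows; each row shifts and turns the commanded pose from where the row before left it, along the tool's axes as they then stand; what a row does not reach is not made up. A row lasts 1/8 s, in which the tool goes at most 62.5 mm and 10.7 degrees, less where a joint would pass 70% of its speed; a pose out of reach is approached as far as the arm can. A call with a gripper value outside its range is refused whole. The fingers move at their own pace and stop on an object; FORCE is the grip in N (left out, the last holds). Time passes only in rows, so rows that do not move let the fingers close. It gives the time, the measured TCP pose, the force and the opening at its end, in the units of the state.
- arm.observe(): the state, without advancing time (a new reading comes with each control period).
- arm.get_image(name): name is "side" or "top"; returns (picture, depth): 400x640x3 uint8, red, green, blue; 400x640 float32, m along the optical axis (not along the pixel's ray), 0 where there is no reading.
- arm.camera_params(name): a dict with "fovy" (degrees; the focal length in pixels is half the picture's height over the tangent of half this angle, whatever the lens; pixels are square), "cx", "cy" (the principal point, pixels), "rvec" (rotation vector, rad) and "tvec" (3), from world to camera coordinates, as OpenCV has them. Camera axes: x right, y down, z forward; pixel columns grow to the right and rows downward; lengths in m; the calibration is good to about 2 mm. A picture is of the moment at which its call begins. camera_params takes no time and is no camera call.
- arm.sign_off(): hands the job in, once; it reports no verdict.
Trained networks look in the newest picture that a camera, given by its name, has taken for a name from the list of things; names that differ only in an ending like _2 or _b are one class to them, and where a whole thing is asked for, a point or a joint stands for the part that bears it (a point fixed in the world has none). Each returns a list of dicts, best first, with "conf" (0 to 1); they miss things now and then, are a little off and sometimes report something else, mostly with a low value. They report only what shows in the picture. A call takes as long as a camera call. They do not tell look-alikes from the thing itself.
- arm.look_for(camera, label): "rect" ([centre column, centre row, width, height] in pixels, round what is visible of it).
- arm.masks_of(camera, label): "pixels" (400x640 bool, what is visible of it) and "rect" ([centre column, centre row, width, height] in pixels, round what is visible of it).
The state is a dict: "clock": time; "joints": joint angles; "dq": joint speeds; "joint_efforts": joint torques, N m; "position": TCP position; "ee_rot": TCP orientation; "force": force on the tool from outside, world axes, zero at the start; "ft_torque": the same for the moment, N m; "width": opening from 0.0 (shut) to 1.0 (fully open).
Only numpy, scipy, OpenCV 4.12 (cv2) and the standard library are available. Lean on these libraries where they do the work, as an engineer would, in place of code of your own. Each camera call takes 0.05 s, during which the arm holds its last target.

## Task

The ratchet riser is still holding the plaster cast up: pick up the release bar, put its steel end under the red release lever and flick the lever up and right over until it rests thrown back on its stop, so that the plate with the cast sinks all the way down. Touch the riser and the cast only with the bar, then lay the bar down on the bench, without dropping it, and leave the things around undisturbed.

Things in the scene. Friction and masses are not known exactly. Their poses are not given: they have to be found in the camera images.
- release_bar: loose straight bar, 185 mm long, 70 g, lying on the bench: a black square handle 14 x 14 mm, 90 mm long, then a round steel shaft 9 mm in diameter, 95 mm long, on the same axis. Origin at the handle's centre (7 mm above the bench when it lies); x axis along the bar to the steel end: handle x -45 to +45 mm, shaft x +45 to +140 mm. Grip it firmly (25 N or more), or it turns between the fingers
- riser: the ratchet riser's fixed grey frame: base plate 150 x 130 x 12 mm (x -50 to +100, y -65 to +65 mm), bearing plate 12 mm thick (x 0 to 12 mm, y -26 to +26 mm) up to z 145 mm. It cannot be shifted. Origin on the bench under the middle of the bearing plate's front face; -x is its front (towards the robot), z up.
- lever_pivot (a point): point on the release lever's axis, in the middle of its width (riser frame: x -45, y -10, z 130 mm), axes as the riser's. The lever turns about the riser's x in front of the frame: from here to the bearing plate 45 mm are free along +x, but for the lever's 8 mm shaft, a 20 mm bush on it, and a stop pin 8 mm in diameter parallel to it, 18 mm towards +y and 10 mm above it
- lever_end (a point): centre of the round end (14 mm in diameter, 18 mm wide) of the red release lever, 80 mm from the pivot. The lever is a flat bar 16 mm wide (along the riser's x) and 8 mm thick
- release_lever (a joint): angle of the release lever with its pawl: 0 = pawl in the rack, lever level, pointing to the riser's -y (the robot's right); grows as the lever's end goes up: 1.57 upright, 2.3 thrown back to +y on its stop. The pawl leaves the rack at about 0.1. About 1 N at mid-length moves it (40 g). Let go below about 1.65 it falls back to 0; above, it falls to the stop and stays
- lift_plate (a joint): height of the plate above its lowest position, m: 0 = all the way down. Held by the pawl at about 35 to 75 mm, on one of several teeth 8 mm apart. With the pawl out of the rack it sinks slowly by itself on a damper, some 20 to 50 mm/s; if the pawl falls back it catches on the next tooth
- plate_top (a point): centre of the top of the aluminium plate (90 x 100 mm, 6 mm thick; riser's x +3 to +93, y -50 to +50 mm; its top at z 152 mm when down); a yellow plaster cast 40 mm high is fixed on it
- red_jar: bystander: white jar with red lid and band, 40 mm in diameter, 57 mm high; origin at its underside's centre
- white_cast: bystander: white plaster cast on a yellow base, 66 x 70 x 47 mm; origin at its underside's centre
- dropper: bystander: brown dropper bottle, 33 mm in diameter, 102 mm high; origin at its underside's centre
- key: bystander: purple curved silicone part, 37 x 66 x 15 mm; origin at its underside's centre
Not all that is in view belongs to the job. Of the things shaped like the release_bar, the black one is meant.

How it is judged:
At the end, for the whole second after the job is handed in: the release lever is thrown back (joint above 1.9 rad), the plate is down to within 4 mm, and the bar lies flat and at rest on the bench (its centre below 30 mm), clear of the riser (value of joint release_lever above 1.9 rad and value of joint lift_plate below 0.004 m and height (world z) of release_bar below 0.03 m and angle between release_bar's own x axis and vertical above 1.4 rad and contact force between release_bar and riser below 0.05 N and linear speed of release_bar below 0.03 m/s); the robot touches nothing.
It fails at once if the gripper or the arm touches the riser, its lever, plate or cast (more than 1 N) (contact force between any of the fingers, the arm and riser above 1 N).
It fails at once if the bar is dropped or thrown (moves faster than 0.8 m/s out of the gripper) (linear speed of release_bar above 0.8 m/s and contact force between the fingers and release_bar below 0.05 N).
It fails at once if a bystander (red jar, white cast, dropper bottle, purple part) is moved by more than 30 mm (distance of any of red_jar, white_cast, dropper, key from where it was at the start of the episode above 0.03 m).
It also fails if it takes over 48 s, if anything falls off the work surface, if the arm or the gripper's body presses on something with over 40 N, if the wrist force passes 120 N, or if a joint passes its speed limit or range.

## Working session

There is one attempt and no reset: what is moved stays moved. The work goes in short steps, Python scripts to look and compute and a shell command to move; the robot and the scene stay as the last step left them, time stands still between calls to the robot, and variables do not carry over. Pictures are saved under pics/ and viewed, and the job is handed in when it is done.

```bash
mkdir -p pics; ls; cat > h.py <<'E'
import numpy as np, cv2
from cell import arm
from scipy.spatial.transform import Rotation as R
def cam(n):
    p=arm.camera_params(n); f=200/np.tan(np.radians(p["fovy"])/2)
    return f,p["cx"],p["cy"],R.from_rotvec(p["rvec"]).as_matrix(),np.array(p["tvec"])
def unproj(n,u,v,d):
    f,cx,cy,Rm,t=cam(n); u=np.asarray(u,float);v=np.asarray(v,float);d=np.asarray(d,float)
    c=np.stack([(u-cx)/f*d,(v-cy)/f*d,d],-1)
    return (c-t)@Rm
def proj(n,P):
    f,cx,cy,Rm,t=cam(n); c=np.atleast_2d(P)@Rm.T+t
    return np.stack([f*c[:,0]/c[:,2]+cx,f*c[:,1]/c[:,2]+cy],-1)
def save(n,name):
    im,d=arm.get_image(n); cv2.imwrite(f"pics/{name}.png",im[:,:,::-1]); return im,d
E
python3 - <<'E'
from h import *
for n in("side","top"):
    im,d=save(n,n+"0"); np.save(n+"0.npy",d); p=arm.camera_params(n);print(p, -R.from_rotvec(p["rvec"]).as_matrix().T@np.array(p["tvec"]))
o=arm.observe();print(o); print(R.from_rotvec(o["ee_rot"]).as_matrix(), arm.hold_point_z)
E
```

```text
pics
{'fovy': 50.19909755997183, 'cx': 316.62341820092945, 'cy': 193.74759786132336, 'rvec': array([ 0.61662014, -2.4924353 ,  1.33346738]), 'tvec': array([0.54167368, 0.23362683, 0.8238615 ])} [0.20073458 0.74326744 0.65878584]
{'fovy': 52.36600250917216, 'cx': 322.0425809856563, 'cy': 197.19589803333992, 'rvec': array([ 2.1652723 , -2.12265216,  0.17507991]), 'tvec': array([0.04415009, 0.60100172, 1.11205847])} [0.42067819 0.06313332 1.19116346]
{'clock': 0.1, 'joints': array([ 1.23039532,  0.4351363 ,  0.02493389,  1.57403159, -0.01161328,
        1.1340285 , -0.07511218]), 'dq': array([ 0.00099684, -0.00031208,  0.00087559, -0.00198922,  0.00038211,
        0.00173959, -0.00065539]), 'joint_efforts': array([ 3.24816385e-03, -6.69121742e+01,  9.88333449e-01, -3.15144217e+01,
       -6.04608818e-02,  3.73795198e-02, -5.78034090e-06]), 'position': array([ 0.14708754, -0.60694581,  0.22602371]), 'ee_rot': array([-3.11799874e+00, -3.72407221e-01,  4.31966119e-04]), 'force': array([-0.62460976,  0.868781  , -0.48147723]), 'ft_torque': array([ 0.01436732, -0.02303778, -0.01881713]), 'width': 1.000891703065991}
[[ 9.71870433e-01  2.35515743e-01 -4.43113315e-04]
 [ 2.35516138e-01 -9.71869444e-01  1.39013142e-03]
 [-1.03250456e-04 -1.45538796e-03 -9.99998936e-01]] 0.0188
```

View pics/side0.png

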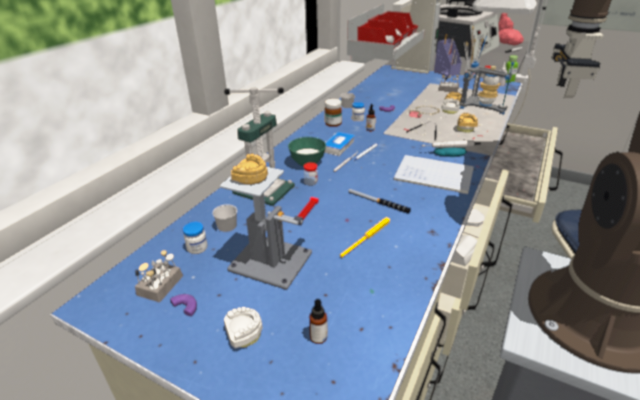

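View pics/top0.png

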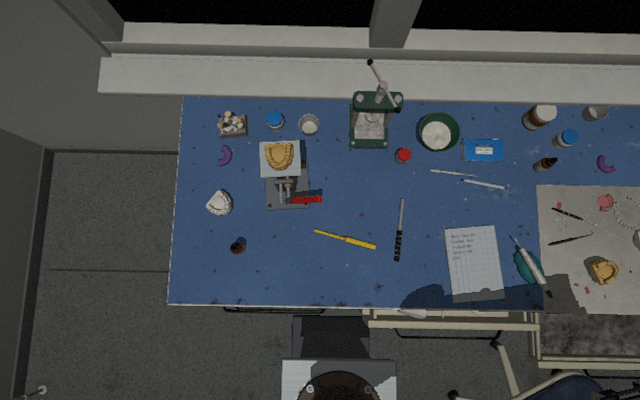

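The top view shows the riser around (287,190) with its red lever pointing right, ending at (322,198). The black bar has its handle at (398,247) and its steel tip at (402,198). The yellow bar at (345,240) is a decoy. Next I'll measure positions.

```bash
python3 - <<'E'
from h import *
im,d=arm.get_image("top")
f,cx,cy,Rm,t=cam("top")
vv,uu=np.mgrid[0:400,0:640]
P=unproj("top",uu,vv,d); np.save("Ptop.npy",P)
a=cv2.cvtColor(im,cv2.COLOR_RGB2HSV)
for l in["release_bar","lever_end","riser","plate_top","red_jar","white_cast","dropper","key"]:
    for m in arm.masks_of("top",l)[:3]:
        k=m["pixels"]; q=P[k]; 
        print(l,round(m["conf"],2),np.round(m["rect"]),k.sum(),np.round(np.median(q,0),3),"min",np.round(np.percentile(q,3,axis=0),3),"max",np.round(np.percentile(q,97,axis=0),3))
        if l=="release_bar" :
            uv=np.argwhere(k)[:,::-1]; b=d[k]
            pts=q[(q[:,2]<0.03)]; c=pts.mean(0); w,V=np.linalg.eigh(np.cov(pts[:,:2].T)); ax=V[:,1]; s=(pts-c)[:,:2]@ax
            print("  axis",ax,"ends",c[:2]+ax*s.min(),c[:2]+ax*s.max(),s.max()-s.min(), pts[:,2].max())
I=cv2.resize(im[130:270,200:430],None,fx=3.4,fy=3.4,interpolation=cv2.INTER_CUBIC)
cv2.imwrite("pics/topz.png",I[:,:,::-1])
im,d=arm.get_image("side")
cv2.imwrite("pics/sidez.png",cv2.resize(im[140:290,210:430],None,fx=3.5,fy=3.5,interpolation=cv2.INTER_CUBIC)[:,:,::-1])
E
```

```text
release_bar 0.78 [347. 238.  59.  18.] 179 [ 0.476 -0.05   0.013] min [ 0.461 -0.095  0.008] max [0.503 0.06  0.017]
  axis [0.25409997 0.96717796] ends [ 0.4625012  -0.09918044] [0.50656527 0.06854013] 0.17341230959331444 0.021768673505669533
release_bar 0.69 [400. 232.  14.  62.] 248 [ 0.495 -0.17   0.012] min [ 0.43  -0.182  0.005] max [ 0.595 -0.158  0.017]
  axis [-0.99424751  0.10710694] ends [ 0.6024316  -0.18059879] [ 0.42479889 -0.16146301] 0.1786604594406579 0.019436737599969372
lever_end 0.81 [304. 199.  40.  12.] 281 [0.581 0.115 0.134] min [0.569 0.062 0.01 ] max [0.607 0.151 0.14 ]
riser 0.88 [291. 175.  64.  69.] 3132 [0.638 0.151 0.143] min [0.57  0.088 0.008] max [0.708 0.214 0.256]
riser 0.44 [400. 229.  11.  64.] 270 [ 0.496 -0.171  0.012] min [ 0.43  -0.182  0.002] max [ 0.596 -0.158  0.017]
plate_top 0.87 [280. 160.  41.  41.] 1492 [0.662 0.16  0.221] min [0.624 0.114 0.214] max [0.71  0.209 0.257]
plate_top 0.41 [290. 176.  64.  70.] 3139 [0.638 0.153 0.142] min [0.571 0.093 0.006] max [0.709 0.22  0.256]
red_jar 0.68 [402. 156.  16.  15.] 206 [ 0.723 -0.175  0.055] min [ 0.71  -0.194  0.005] max [ 0.743 -0.16   0.06 ]
red_jar 0.5 [227. 158.  13.  21.] 187 [0.723 0.343 0.013] min [ 0.699  0.329 -0.003] max [0.752 0.361 0.018]
white_cast 0.83 [223. 203.  28.  28.] 431 [0.574 0.347 0.036] min [0.549 0.319 0.024] max [0.607 0.379 0.047]
dropper 0.57 [238. 250.  18.  12.] 149 [0.45  0.284 0.061] min [0.436 0.275 0.009] max [0.465 0.299 0.1  ]
key 0.65 [227. 159.  16.  26.] 231 [0.721 0.346 0.013] min [ 0.695  0.329 -0.003] max [0.755 0.366 0.018]
```

View pics/topz.png

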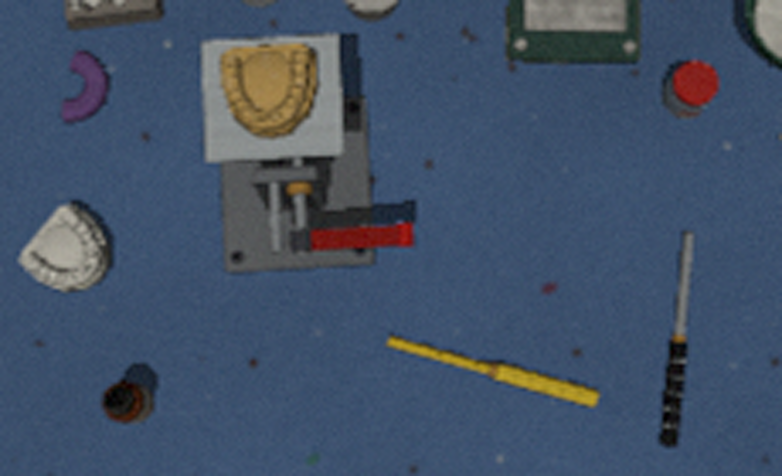

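View pics/sidez.png

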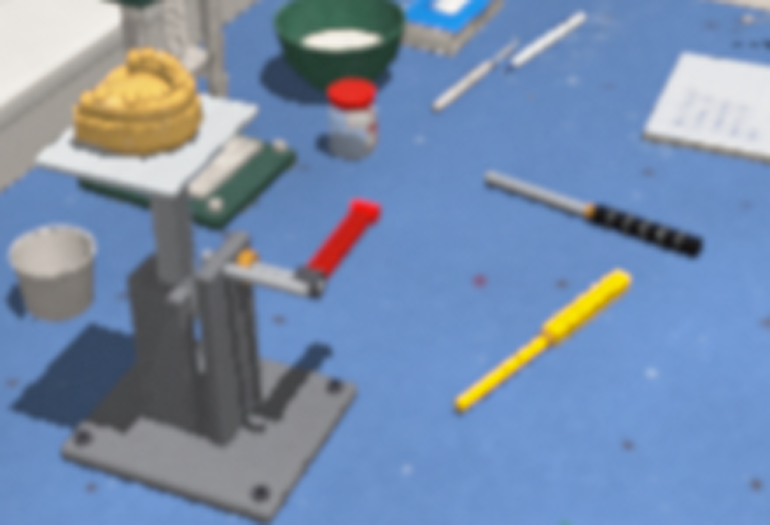

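```bash
python3 - <<'E'
from h import *
def atz(n,u,v,z):
    f,cx,cy,Rm,t=cam(n); C=-Rm.T@t; r=np.array([(u-cx)/f,(v-cy)/f,1])@Rm; return C+r*(z-C[2])/r[2]
z=lambda a,b:(200+(a+.5)/3.4-.5,130+(b+.5)/3.4-.5)
for nm,p,h in [("ring",(681,338),.011),("tip",(688,233),.008),("hend",(669,446),.014),("base FL",(226,272),.012),("base FR",(373,264),.012),("base BRvis",(367,98),.012),
  ("plate FL",(204,162),.214),("plate FR",(342,152),.214),("plate BL",(202,40),.214),("plate BR",(340,35),.214),("lever end top",(413,234),.136),("lev root",(312,237),.134),("dark hub",(300,240),.135)]:
    print(nm,np.round(atz("top",*z(*p),h),4))
s=lambda a,b:(210+(a+.5)/3.5-.5,140+(b+.5)/3.5-.5)
for nm,p,h in [("hend",(697,245),.007),("tip",(488,178),.0045),("ring",(590,211),.007),("baseFL",(272,520),.012),("baseFR",(355,388),.012),("baseBL",(65,450),.012),("lever end c",(366,210),.13),("lever root",(313,275),.13)]:
    print("S",nm,np.round(atz("side",*s(*p),h),4))
P=np.load("Ptop.npy")
# base front edge / lever points
im,d=arm.get_image("top"); hsv=cv2.cvtColor(im,cv2.COLOR_RGB2HSV)
k=((hsv[...,0]<8)|(hsv[...,0]>172))&(hsv[...,1]>170); k[:190]=0;k[206:]=0;k[:,:285]=0;k[:,328:]=0
q=P[k&(P[...,2]>.12)]; print("red",len(q),q.min(0),q.max(0),np.polyfit(q[:,1],q[:,0],1),np.polyfit(q[:,1],q[:,2],1), q.mean(0))
im,d=arm.get_image("side"); hsv=cv2.cvtColor(im,cv2.COLOR_RGB2HSV)
vv,uu=np.mgrid[0:400,0:640];Ps=unproj("side",uu,vv,d)
k=((hsv[...,0]<8)|(hsv[...,0]>172))&(hsv[...,1]>170); k[:192]=0;k[225:]=0;k[:,:292]=0;k[:,325:]=0
q=Ps[k&(Ps[...,2]>.1)]; print("redS",len(q),q.min(0),q.max(0),np.polyfit(q[:,1],q[:,0],1),np.polyfit(q[:,1],q[:,2],1),q.mean(0))
E
```

```text
ring [ 0.5165 -0.1723  0.011 ]
tip [ 0.608  -0.1799  0.008 ]
hend [ 0.4251 -0.1606  0.014 ]
base FL [0.5653 0.2183 0.012 ]
base FR [0.5748 0.0924 0.012 ]
base BRvis [0.7212 0.1011 0.012 ]
plate FL [0.6199 0.2107 0.214 ]
plate FR [0.6294 0.1117 0.214 ]
plate BL [0.7106 0.2161 0.214 ]
plate BR [0.7166 0.1155 0.214 ]
lever end top [0.5826 0.059  0.136 ]
lev root [0.5789 0.137  0.134 ]
dark hub [0.5762 0.1461 0.135 ]
S hend [ 0.4299 -0.1618  0.007 ]
S tip [ 0.6085 -0.1786  0.0045]
S ring [ 0.5173 -0.168   0.007 ]
S baseFL [0.5624 0.2253 0.012 ]
S baseFR [0.5758 0.1001 0.012 ]
S baseBL [0.7088 0.2341 0.012 ]
S lever end c [0.5832 0.0662 0.13  ]
S lever root [0.5785 0.1404 0.13  ]
red 157 [0.42067819 0.06179963 0.12778721] [0.58948705 0.13815993 1.19116346] [-0.00389187  0.57902001] [-0.49834185  0.18989001] [0.57863825 0.098091   0.14100716]
redS 133 [0.20073458 0.06576595 0.12941772] [0.58892389 0.74326744 0.65878584] [-0.5534585   0.63416325] [0.76163116 0.05745479] [0.57371805 0.10921362 0.14063528]
```

```bash
cat > g.py <<'E'
import sys
from h import *
# usage: g.py x y z yawdeg -> shift in tool axes (after turn) and needed tool-z turn
o=arm.observe(); M=R.from_rotvec(o["ee_rot"]).as_matrix()
x,y,z,w=map(float,sys.argv[1:5]); w=np.radians(w)
T=np.array([[np.cos(w),np.sin(w),0],[np.sin(w),-np.cos(w),0],[0,0,-1]])
print("turn deg",np.round(R.from_matrix(M.T@T).as_rotvec(degrees=True),2))
dp=np.array([x,y,z])-o["position"]
print("shift in cur axes",np.round(M.T@dp,4),"in target axes",np.round(T.T@dp,4))
print("j",np.round(o["joints"],2),"F",np.round(o["force"],2),"T",np.round(o["ft_torque"],2),"w",o["width"],o["clock"])
E
python3 -m pendant '[[[0,0,0],[0,0,9.7],0.06],[[0,0,0],[0,0,9.7],0.06],[[0.02,-0.033,0],[0,0,0],0.06],[[0.03,-0.048,0],[0,0,0],0.06],[[0.03,-0.048,0],[0,0,0],0.06],[[0.03,-0.048,0],[0,0,0],0.06],[[0.03,-0.048,0],[0,0,0],0.06],[[0.03,-0.048,0],[0,0,0],0.06],[[0.03,-0.048,0],[0,0,0],0.06],[[0.02,-0.033,0],[0,0,0],0.06]]' 45; python3 g.py 0.487 -0.167 0.05 -5.8
```

```text
clock: 1.95
position: [0.4033, -0.275, 0.2271]
ee_rot: [-3.138, 0.155, -0.002]
force: [-0.3, -0.6, -0.7]
width: 0.659
turn deg [-0.01 -0.05  0.15]
shift in cur axes [ 0.0725 -0.1157  0.1771] in target axes [ 0.0723 -0.1159  0.1771]
j [ 0.57  0.22 -0.1   1.89  0.02  1.03 -1.21] F [-0.29 -0.63 -0.74] T [-0.04  0.02 -0.01] w 0.6589251810087601 1.95
```

```bash
python3 -m pendant '[[[0.018,-0.029,0.03],[0,0,0],0.06],[[0.018,-0.029,0.03],[0,0,0],0.06],[[0.018,-0.029,0.03],[0,0,0],0.06],[[0.018,-0.029,0.03],[0,0,0],0.06],[[0,0,0.03],[0,0,0],0.06],[[0,0,0],[0,0,0],0.06]]'; python3 g.py 0.487 -0.167 0.003 -5.8
python3 - <<'E'
from h import *
im,d=arm.get_image("side");cv2.imwrite("pics/s1.png",cv2.resize(im[100:260,250:470],None,fx=3.5,fy=3.5,interpolation=cv2.INTER_CUBIC)[:,:,::-1])
E
```

```text
clock: 2.7
position: [0.4836, -0.1686, 0.0751]
ee_rot: [-3.137, 0.157, 0.007]
force: [-0.5, 0.1, -0.5]
width: 0.653
turn deg [-0.03  0.24  0.07]
shift in cur axes [ 0.0035 -0.0019  0.0721] in target axes [ 0.0032 -0.0019  0.0721]
j [ 0.34  0.45 -0.14  2.    0.1   0.7  -1.53] F [-0.5   0.06 -0.54] T [-0.02  0.07  0.01] w 0.6528751649520822 2.7
```

View pics/s1.png

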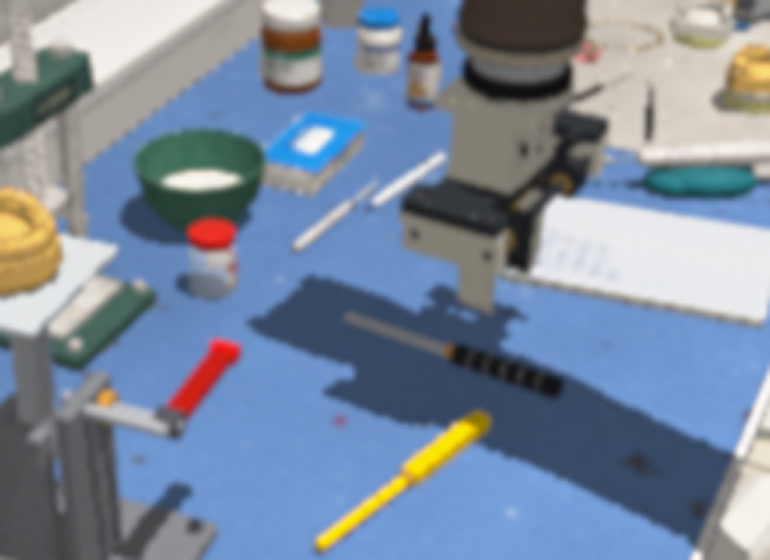

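The gripper is above the bar's handle, about 70 mm up and lined up with it. I'll descend, then grip.

```bash
python3 -m pendant '[[[0.003,-0.001,0.025],[0,0,0],0.06],[[0,0,0.025],[0,0,0],0.06],[[0,0,0.015],[0,0,0],0.06],[[0,0,0.005],[0,0,0],0.06],[[0,0,0],[0,0,0],0.06]]'; python3 g.py 0.487 -0.167 0.003 -5.8
```

```text
clock: 3.38
position: [0.4884, -0.1688, 0.0072]
ee_rot: [3.137, -0.159, 0.001]
force: [0.0, -0.3, -0.4]
width: 0.655
turn deg [ 0.01 -0.03  0.  ]
shift in cur axes [-0.0016 -0.0017  0.0042] in target axes [-0.0016 -0.0017  0.0042]
j [ 0.32  0.56 -0.12  2.04  0.13  0.55 -1.56] F [ 0.04 -0.35 -0.4 ] T [ 0.04  0.03 -0.  ] w 0.655328198010037 3.375
```

```bash
python3 -m pendant '[[[0,0,0.004],[0,0,0],0.06],[[0,0,0],[0,0,0],0.06],[[0,0,0],[0,0,0],0.02],[[0,0,0],[0,0,0],0.0],[[0,0,0],[0,0,0],0.0],[[0,0,0],[0,0,0],0.0],[[0,0,0],[0,0,0],0.0]]' 50; python3 g.py 0.487 -0.167 0.05 -5.8
```

```text
clock: 4.25
position: [0.4882, -0.1685, 0.0027]
ee_rot: [3.138, -0.158, -0.0]
force: [0.6, 0.1, -0.0]
width: 0.159
turn deg [0.   0.   0.02]
shift in cur axes [-0.0013 -0.0014 -0.0473] in target axes [-0.0013 -0.0014 -0.0473]
j [ 0.32  0.57 -0.12  2.04  0.13  0.54 -1.57] F [ 0.62  0.06 -0.02] T [0.05 0.02 0.01] w 0.15916319911973767 4.25
```

```bash
python3 -m pendant '[[[0,0,-0.02],[0,0,0],0],[[0,0,-0.04],[0,0,0],0],[[0,0,-0.038],[0,0,0],0],[[0,0,0],[0,0,-5],0],[[0,0,0],[0,0,-5],0],[[0,0,0],[0,0,0],0]]'; python3 g.py 0.4767 0.0848 0.101 4.2
python3 - <<'E'
from h import *
im,d=arm.get_image("side");np.save("s2.npy",d);cv2.imwrite("pics/s2.png",cv2.resize(im[100:260,250:470],None,fx=3.5,fy=3.5,interpolation=cv2.INTER_CUBIC)[:,:,::-1])
im,d=arm.get_image("top");cv2.imwrite("pics/t2.png",cv2.resize(im[130:270,220:440],None,fx=3.5,fy=3.5,interpolation=cv2.INTER_CUBIC)[:,:,::-1])
E
```

```text
clock: 5.0
position: [0.4879, -0.1686, 0.1007]
ee_rot: [-3.139, -0.115, 0.0]
force: [0.7, -0.2, -0.3]
width: 0.148
turn deg [-0.01  0.01 -0.02]
shift in cur axes [ 0.0073 -0.2535 -0.0003] in target axes [ 0.0073 -0.2535 -0.0003]
j [ 0.38  0.42 -0.2   1.97  0.11  0.76 -1.38] F [ 0.69 -0.15 -0.29] T [0.03 0.03 0.  ] w 0.14759797055201093 5.0
```

View pics/s2.png

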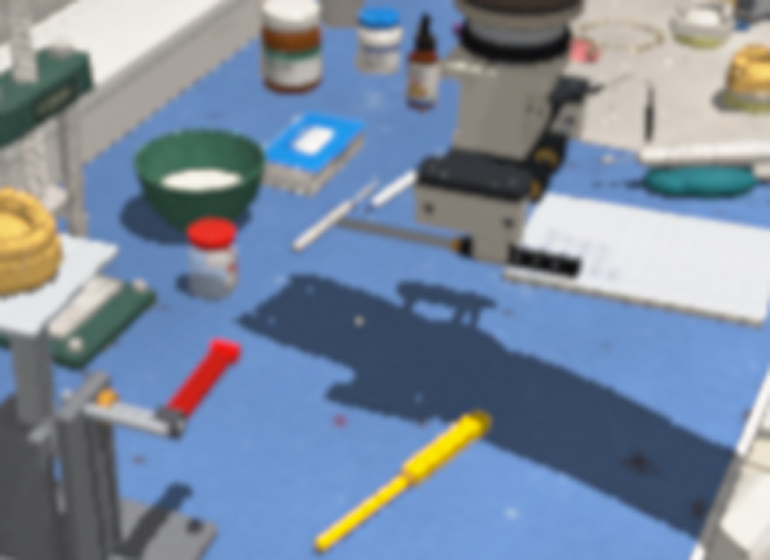

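View pics/t2.png

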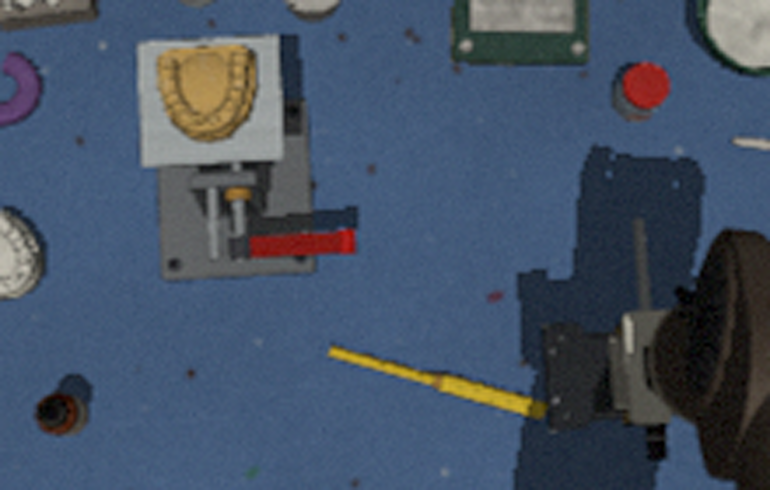

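```bash
python3 - <<'E'
from h import *
for p in ([.6116,-.1596,.105],[.6116,-.1596,.095]): print(proj("side",p),proj("top",p), "obs 347.5,163.1 / 402.4,192.7")
E
```

```text
[[345.86840108 161.87599497]] [[401.77471908 191.26295134]] obs 347.5,163.1 / 402.4,192.7
[[345.79551141 165.16694163]] [[401.03408804 191.88025188]] obs 347.5,163.1 / 402.4,192.7
```

```bash
python3 -m pendant '[[[0.003,-0.02,0],[0,0,0],0],[[0.003,-0.04,0],[0,0,0],0],[[0.004,-0.05,0],[0,0,0],0],[[0,-0.05,0],[0,0,0],0],[[0,-0.05,0],[0,0,0],0],[[0,-0.025,0],[0,0,0],0],[[0,-0.018,0],[0,0,0],0],[[0,0,0],[0,0,0],0],[[0,0,0],[0,0,0],0]]'; python3 g.py 0.479 0.0848 0.101 4.2
python3 - <<'E'
from h import *
im,d=arm.get_image("side");cv2.imwrite("pics/s3.png",cv2.resize(im[140:260,230:400],None,fx=4.5,fy=4.5,interpolation=cv2.INTER_CUBIC)[:,:,::-1])
im,d=arm.get_image("top");cv2.imwrite("pics/t3.png",cv2.resize(im[130:270,220:440],None,fx=3.5,fy=3.5,interpolation=cv2.INTER_CUBIC)[:,:,::-1])
E
```

```text
clock: 6.22
position: [0.4795, 0.0835, 0.1006]
ee_rot: [3.139, 0.113, -0.001]
force: [-0.3, 0.5, -0.9]
width: 0.143
turn deg [ 0.04  0.02 -0.06]
shift in cur axes [-0.0004 -0.0013 -0.0004] in target axes [-0.0004 -0.0013 -0.0004]
j [-0.09  0.38 -0.25  2.03  0.14  0.74 -1.92] F [-0.31  0.46 -0.88] T [ 0.01  0.03 -0.02] w 0.14298214090851627 6.225
```

View pics/s3.png

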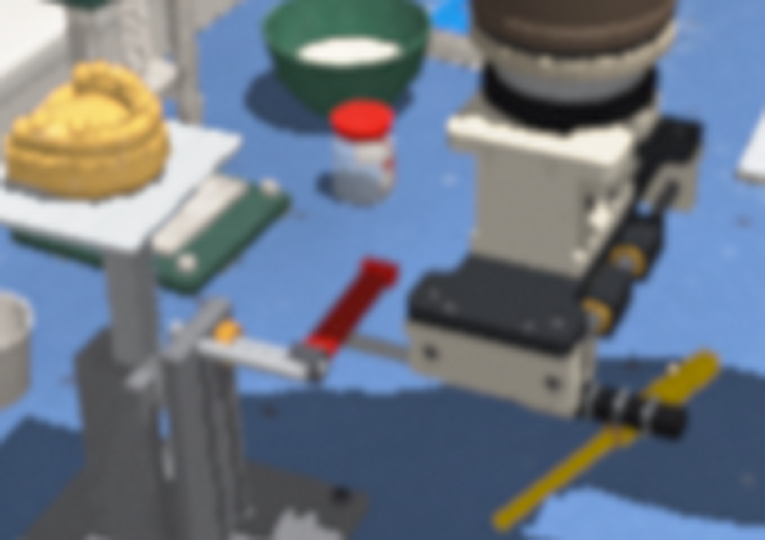

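View pics/t3.png

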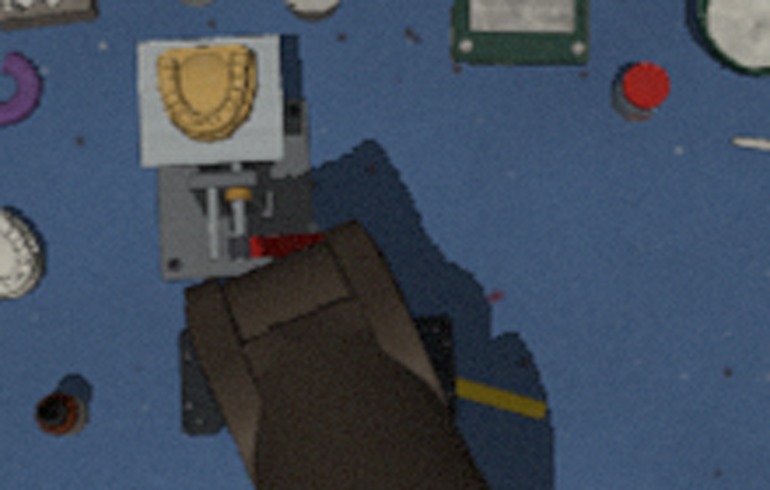

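The bar's steel shaft is under the lever. It passes behind the lever at (345,345) in the side crop. In the top view the brown wrist link overhangs the lever at about (330,230), so I'll check how high that link is.

```bash
python3 - <<'E'
from h import *
vv,uu=np.mgrid[0:400,0:640]
im,d=arm.get_image("top");P=unproj("top",uu,vv,d)
for u,v in[(262,130),(330,230),(290,270),(345,250),(375,320),(300,245),(230,300),(190,380),(300,340)]:
    a,b=int(220+u/3.5),int(130+v/3.5);print(u,v,np.round(P[b,a],3))
im,d=arm.get_image("side");P=unproj("side",uu,vv,d)
for u,v in[(480,10),(600,20),(570,60),(460,40),(550,105),(460,130),(480,200),(420,300),(420,340),(500,300),(340,345),(380,350)]:
    a,b=int(230+u/4.5),int(140+v/4.5);print("S",u,v,np.round(P[b,a],3))
E
```

```text
262 130 [0.646 0.127 0.219]
330 230 [0.613 0.08  0.001]
290 270 [0.511 0.093 0.501]
345 250 [0.521 0.066 0.508]
375 320 [0.484 0.051 0.545]
300 245 [0.578 0.101 0.132]
230 300 [0.497 0.121 0.502]
190 380 [0.473 0.171 0.21 ]
300 340 [0.474 0.085 0.544]
S 480 10 [0.505 0.118 0.311]
S 600 20 [0.455 0.115 0.317]
S 570 60 [0.465 0.121 0.3  ]
S 460 40 [ 0.754 -0.362  0.02 ]
S 550 105 [0.201 0.743 0.659]
S 460 130 [0.506 0.134 0.265]
S 480 200 [0.497 0.135 0.234]
S 420 300 [0.502 0.178 0.208]
S 420 340 [0.505 0.172 0.183]
S 500 300 [0.473 0.163 0.209]
S 340 345 [0.572 0.127 0.129]
S 380 350 [0.568 0.096 0.107]
```

Clearance is ample: the wrist is at z≈0.5, and the gripper front at x≈0.51 against the lever at 0.565. I'll start the arc.

```bash
python3 -m pendant '[[[0,0,-0.009],[0,0,0],0],[[0,0,-0.009],[0,0,0],0],[[0,0,-0.009],[0,0,0],0],[[0,-0.0005,-0.0095],[0,0,0],0],[[0,-0.0032,-0.0095],[0,0,0],0],[[0,-0.0044,-0.0089],[0,0,0],0],[[0,0,0],[0,0,0],0]]'; python3 g.py 0.479 0.0848 0.101 4.2
python3 - <<'E'
from h import *
im,d=arm.get_image("side");cv2.imwrite("pics/s4.png",cv2.resize(im[140:260,230:400],None,fx=4.5,fy=4.5,interpolation=cv2.INTER_CUBIC)[:,:,::-1])
E
```

```text
clock: 7.3
position: [0.4793, 0.0933, 0.1564]
ee_rot: [-3.139, -0.117, -0.002]
force: [-0.6, -0.4, -1.8]
width: 0.144
turn deg [-0.02 -0.08  0.06]
shift in cur axes [-0.0011  0.0085  0.0554] in target axes [-0.001   0.0085  0.0554]
j [-0.09  0.31 -0.27  1.97  0.1   0.87 -1.91] F [-0.63 -0.38 -1.83] T [-0.03 -0.03 -0.02] w 0.14420437658485347 7.3
```

View pics/s4.png

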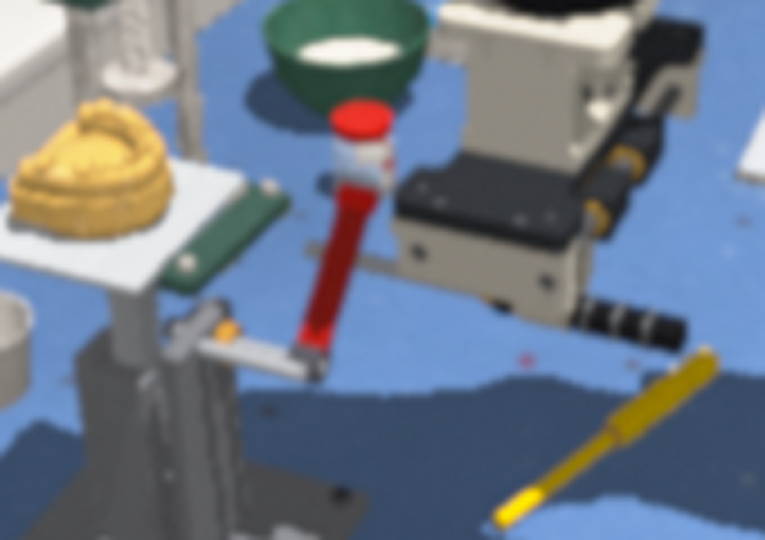

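The lever is at about 40° and the plate is already sinking. I'll continue over the top.

```bash
python3 -m pendant '[[[0,-0.006,-0.008],[0,0,0],0],[[0,-0.0072,-0.0069],[0,0,0],0],[[0,-0.0083,-0.0055],[0,0,0],0],[[0,-0.0091,-0.0039],[0,0,0],0],[[0,-0.0097,-0.0024],[0,0,0],0],[[0,-0.0099,-0.0006],[0,0,0],0],[[0,-0.0074,0.0008],[0,0,0],0],[[0,-0.0074,0.0015],[0,0,0],0],[[0,-0.003,0.001],[0,0,0],0],[[0,0,0],[0,0,0],0]]'; python3 g.py 0.479 0.0848 0.101 4.2
python3 - <<'E'
from h import *
im,d=arm.get_image("side");cv2.imwrite("pics/s5.png",cv2.resize(im[140:260,230:400],None,fx=4.5,fy=4.5,interpolation=cv2.INTER_CUBIC)[:,:,::-1])
E
```

```text
clock: 8.6
position: [0.4738, 0.1604, 0.1794]
ee_rot: [3.139, 0.116, -0.001]
force: [0.1, -0.2, -0.9]
width: 0.144
turn deg [0.01 0.02 0.03]
shift in cur axes [-0.0004  0.0758  0.0784] in target axes [-0.0003  0.0758  0.0784]
j [-0.2   0.3  -0.29  1.91  0.11  0.94 -2.04] F [ 0.06 -0.24 -0.91] T [-0.03  0.03  0.02] w 0.144027826209052 8.6
```

View pics/s5.png

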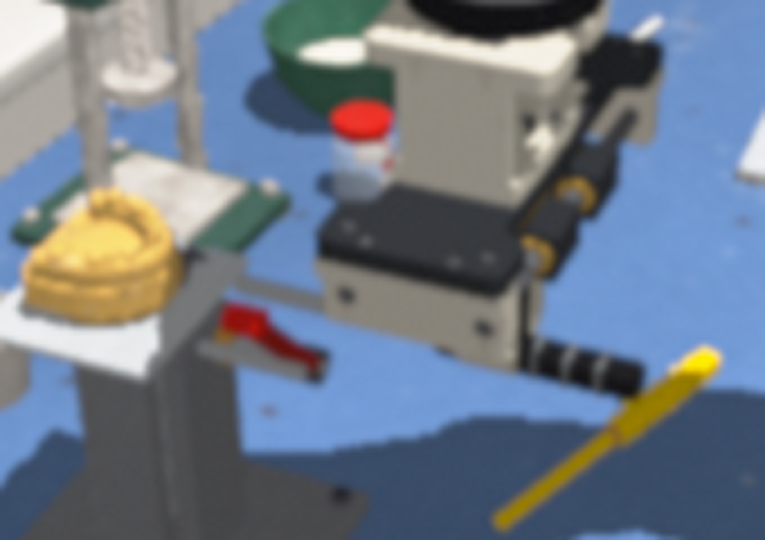

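The lever is thrown back on its stop and the plate is nearly down. I'll carry the bar back to where it lay.

```bash
python3 -m pendant '[[[-0.01,0.005,-0.01],[0,0,0],0],[[-0.005,0.02,0],[0,0,0],0],[[0.005,0.04,0],[0,0,0],0],[[0,0.05,0],[0,0,0],0],[[0,0.05,0],[0,0,0],0],[[0,0.05,0],[0,0,0],0],[[0,0.05,0.01],[0,0,0],0],[[0,0.04,0.02],[0,0,5],0],[[0,0.01,0.02],[0,0,5],0],[[0,0,0],[0,0,0],0]]'; python3 g.py 0.488 -0.1685 0.0035 -5.8
```

```text
clock: 9.9
position: [0.4846, -0.1554, 0.1391]
ee_rot: [-3.137, 0.161, 0.004]
force: [-0.5, 0.3, -0.9]
width: 0.146
turn deg [-0.    0.14 -0.09]
shift in cur axes [0.0051 0.0126 0.1356] in target axes [0.0047 0.0126 0.1356]
j [ 0.28  0.35 -0.1   1.95  0.05  0.84 -1.51] F [-0.52  0.25 -0.9 ] T [ 0.06  0.01 -0.02] w 0.14595087199931997 9.9
```

```bash
python3 -m pendant '[[[0.004,0.012,0.03],[0,0,0],0],[[0,0,0.04],[0,0,0],0],[[0,0,0.03],[0,0,0],0],[[0,0,0.015],[0,0,0],0],[[0,0,0.008],[0,0,0],0],[[0,0,0],[0,0,0],0],[[0,0,0],[0,0,0],0]]'; python3 g.py 0.488 -0.1685 0.0035 -5.8
python3 - <<'E'
from h import *
im,d=arm.get_image("side");cv2.imwrite("pics/s6.png",cv2.resize(im[100:260,250:470],None,fx=3.5,fy=3.5,interpolation=cv2.INTER_CUBIC)[:,:,::-1])
E
```

```text
clock: 10.78
position: [0.4897, -0.1669, 0.0176]
ee_rot: [3.137, -0.158, 0.002]
force: [0.6, 0.3, -0.3]
width: 0.147
turn deg [ 0.01 -0.09  0.03]
shift in cur axes [-0.0015  0.0017  0.0141] in target axes [-0.0015  0.0017  0.0141]
j [ 0.28  0.54 -0.08  2.04  0.08  0.56 -1.52] F [ 0.55  0.29 -0.33] T [0.04 0.03 0.04] w 0.14735558828902082 10.775
```

View pics/s6.png

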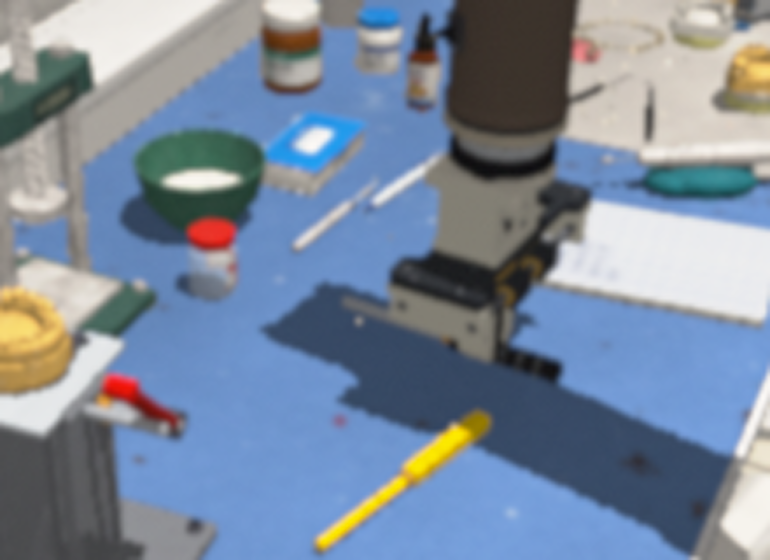

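The bar is about 14 mm above its old place. I'll lower it slowly, watching the force.

```bash
python3 -m pendant '[[[0,0,0.006],[0,0,0],0],[[0,0,0.004],[0,0,0],0],[[0,0,0.003],[0,0,0],0],[[0,0,0],[0,0,0],0],[[0,0,0],[0,0,0],0]]'; python3 g.py 0.488 -0.1685 0.0035 -5.8
```

```text
clock: 11.45
position: [0.489, -0.1668, 0.0036]
ee_rot: [3.138, -0.158, -0.0]
force: [0.2, -0.2, -1.1]
width: 0.146
turn deg [0.   0.01 0.02]
shift in cur axes [-0.0008  0.0018  0.0001] in target axes [-0.0008  0.0018  0.0001]
j [ 0.28  0.57 -0.08  2.04  0.08  0.53 -1.52] F [ 0.23 -0.23 -1.1 ] T [-0.    0.02 -0.02] w 0.1456476903711238 11.45
```

```bash
python3 -m pendant '[[[0,0,0.001],[0,0,0],0],[[0,0,0],[0,0,0],0],[[0,0,0],[0,0,0],0.02],[[0,0,0],[0,0,0],0.03],[[0,0,0],[0,0,0],0.05],[[0,0,0],[0,0,0],0.05],[[0,0,-0.01],[0,0,0],0.05],[[0,0,-0.03],[0,0,0],0.05],[[0,0,-0.05],[0,0,0],0.05],[[0,0,-0.05],[0,0,0],0.05]]' 10
python3 -m pendant '[[[0,0.03,-0.04],[0,0,0],0.05],[[0,0.05,0],[0,0,0],0.05],[[0,0.05,0],[0,0,0],0.05],[[0,0.05,0],[0,0,0],0.05],[[0,0,0],[0,0,0],0.05],[[0,0,0],[0,0,0],0.05],[[0,0,0],[0,0,0],0.05],[[0,0,0],[0,0,0],0.05]]'
python3 - <<'E'
from h import *
im,d=arm.get_image("side");cv2.imwrite("pics/s7.png",cv2.resize(im[130:330,150:440],None,fx=2.7,fy=2.7,interpolation=cv2.INTER_CUBIC)[:,:,::-1])
im,d=arm.get_image("top");cv2.imwrite("pics/t7.png",cv2.resize(im[100:270,200:440],None,fx=3.2,fy=3.2,interpolation=cv2.INTER_CUBIC)[:,:,::-1])
vv,uu=np.mgrid[0:400,0:640];P=unproj("top",uu,vv,d)
for l in["plate_top","release_bar","red_jar","white_cast","dropper","key"]:
    for m in arm.masks_of("top",l)[:2]:
        q=P[m["pixels"]];q=q[q[:,2]<.5];print(l,round(m["conf"],2),np.round(m["rect"]),np.round(np.median(q,0),3),np.round(np.percentile(q,[3,97],axis=0),3).tolist())
q=P[150:170,262:268].reshape(-1,3);print("plate z",np.median(q,0))
E
```

```text
clock: 12.7
position: [0.4887, -0.1668, 0.1447]
ee_rot: [-3.138, 0.158, 0.0]
force: [0.5, 0.0, -0.0]
width: 0.546
clock: 13.7
position: [0.4713, -0.3448, 0.1828]
ee_rot: [-3.137, 0.156, -0.0]
force: [0.3, -0.9, -0.2]
width: 0.543
plate_top 0.71 [282. 166.  36.  36.] [0.663 0.163 0.156] [[0.626, 0.117, 0.149], [0.707, 0.209, 0.19]]
plate_top 0.42 [400. 157.  14.  12.] [ 0.724 -0.174  0.055] [[0.71, -0.193, 0.008], [0.744, -0.16, 0.06]]
release_bar 0.79 [347. 238.  57.  19.] [ 0.479 -0.039  0.013] [[0.463, -0.093, 0.008], [0.506, 0.064, 0.018]]
release_bar 0.59 [397. 228.   4.  63.] [ 0.493 -0.169  0.013] [[0.43, -0.18, 0.005], [0.601, -0.157, 0.018]]
red_jar 0.62 [401. 156.  17.  16.] [ 0.724 -0.175  0.055] [[0.71, -0.195, 0.008], [0.744, -0.16, 0.061]]
white_cast 0.72 [221. 203.  30.  27.] [0.576 0.347 0.035] [[0.548, 0.319, 0.023], [0.609, 0.378, 0.047]]
dropper 0.43 [237. 249.  17.  10.] [0.45  0.284 0.063] [[0.438, 0.275, 0.023], [0.465, 0.297, 0.1]]
key 0.62 [227. 155.  14.  21.] [0.723 0.344 0.014] [[0.698, 0.33, 0.009], [0.751, 0.36, 0.018]]
plate z [0.69213662 0.20928699 0.1509861 ]
```

View pics/s7.png

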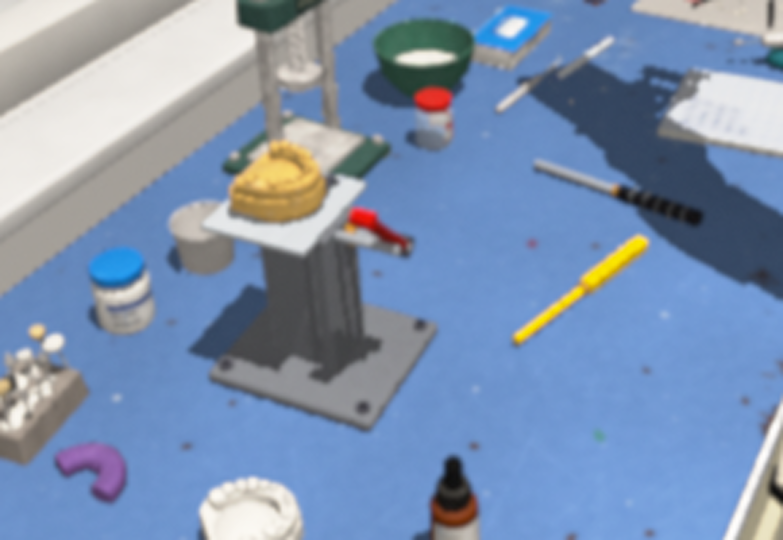

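View pics/t7.png

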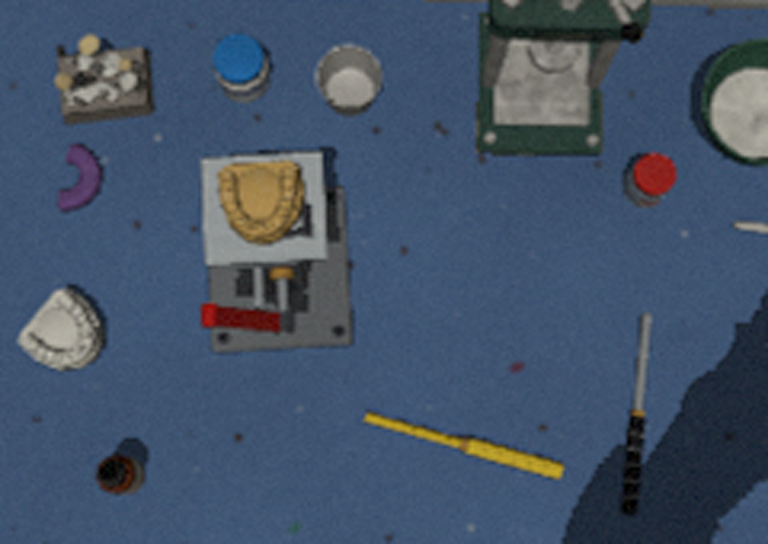

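The lever lies thrown back to the left, with its red end at (208,315) in the top crop. The plate top reads z≈0.151, which is fully down. The bar lies flat at (640,415) and the bystanders haven't moved.

```bash
python3 -c "
from cell import arm
print(arm.sign_off())"
```

```text
the job is handed in; nothing more can be done
None
```

The job is done and handed in at about 14 s of the 48 s allowed. The release lever is thrown back, the plate with the cast is all the way down, and the bar is back on the bench. The hand-in gave no verdict.

I gripped the black bar at 50 N and slid its steel end under the red lever. I then swung the lever up and over in an arc until it fell back, and laid the bar down where it had been.

My last checks, from the cameras after the arm had moved clear:
- **Lever:** it lies on the left, resting against its stop. I judged this by eye and did not measure the angle.
- **Plate:** its top measures z ≈ 0.151 m, against 0.152 m when fully down.
- **Bar:** it lies flat on the bench, well clear of the riser.
- **Bystanders:** the red jar, white cast, dropper bottle and purple part are all within about 2 mm of where they started.
- **Forces:** wrist force stayed around 2 N or less at every reading, with no sign of the gripper or arm touching the riser.

No check failed. The detector did rank the yellow look-alike bar above the black one, so I told them apart by colour.

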